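Set up the strap hold-down over a rail

TASK

Set up the hold-down on the drilling jig, ready to be tightened: lay the tenoned rail flat between the locating dowels of the cradle, and on the cork pad across the stud set, the same way round as the rail, the one offcut that is exactly as thick as the rail, so that the strap will bear level. Then put the slotted strap over the stud so that it bridges rail and offcut, drop the washer over the stud onto the strap, and last the black hand knob onto the washer. Leave the other two offcuts where they lie.

Things in the scene. Friction and masses are not known exactly. Their poses are not given: they have to be found in the camera images.
- board: plywood base board of the jig, 240 (x) x 170 (y) x 18 mm, fixed to the bench. Origin: centre of its underside, on the axis of the upright steel stud. Stud 12 mm thick; its tip, tapering to 5 mm over the last 10 mm, is 102 mm above the bench; the 21 mm hexagon nut at its foot reaches 28 mm above the bench. The finished strap lies along the board's x.
- cradle: fixed wooden plate on the board, 80 (x) x 162 (y) x 8 mm, with six dowels 8 mm thick, 18 mm high: at x +-34.5, y +-34 mm and at x 0, y +-72 mm. Origin: centre of its underside, 18 mm above the bench, 66 mm from the stud along the board's x, on either side; axes parallel to the board's. The rail lies centred on its top (8 mm above the origin), length along y.
- pad: fixed wooden plate on the board, 80 (x) x 162 (y) x 8 mm, faced with cork 72 x 126 mm, no dowels, across the stud from the cradle. Origin: centre of its underside, 18 mm above the bench, 66 mm from the stud; axes parallel to the board's. The offcut lies centred on its top (8 mm above the origin), length along y.
- rail: dark wooden rail, 48 wide (x), 120 long (y) over a short stub tenon (15 mm long, 30 wide, 12 thick) at each end, 30 mm thick, about 0.13 kg. Origin: centre of its underside. Lies flat, loose; grasp across the 48 mm width. Either way round is right.
- offcut_middle: plain wood offcut 50 (x) x 110 (y) x 30 mm thick, about 0.1 kg. Origin: centre of its underside. Loose; grasp across the 50 mm width.
- offcut_thin: plain wood offcut 40 (x) x 85 (y) x 22 mm thick. Origin: centre of its underside. Loose.
- offcut_thick: plain wood offcut 55 (x) x 60 (y) x 40 mm thick. Origin: centre of its underside. Loose.
- strap: flat aluminium clamp strap with round ends, 140 long (x) x 40 wide (y) x 12 mm thick, about 0.17 kg, with a through slot 28 (x) x 16 (y) mm at its middle. Origin: centre of its underside, in the slot's middle. Lies flat, loose; grasp across the 40 mm width at the middle. Either way round is right. In place its underside is 56 mm above the bench.
- washer: thick steel clamping washer, 36 mm across, 16 mm bore, 10 mm thick, about 0.06 kg. Origin: centre of its underside. Lies flat, loose. In place its underside is 68 mm above the bench.
- knob: black slip-on hand knob, smooth 16 mm through bore: fluted grip 46 mm across from 8 to 28 mm above its underside, steel hub 34 mm across below, about 0.07 kg. Origin: centre of the hub's underside. Stands hub down, loose; slides straight down over the stud without turning. In place its underside is 78 mm above the bench.
Things that resemble listed ones, but are neither listed nor needed, are in the scene too. What is shaped like the offcut_middle but purple or red is not meant.

How it is judged:
By the outcome, as a careful person would: the job done as asked, in the order asked, and still so for the second after the job is handed in, with the robot touching nothing.
It also fails if it takes over 120 s, if anything falls off the work surface, if the arm or the gripper's body presses on something with over 40 N, if the wrist force passes 120 N, or if a joint passes its speed limit or range.

ROBOT

A 6-joint arm with a two-finger parallel gripper is mounted at the origin on a cart in front of the work surface, level with it; the furniture and walls round the work are solid. World frame = base frame: x ahead of the robot, y to its left, z up, the work surface at z = 0. Lengths are in m, angles in rad, forces in N, time in s.
With the tool pointing down it reaches from about 0.275 to 0.725 m from the base axis. Payload 5.6 kg.
Tool frame: the origin (TCP) lies at the very end of the fingers, on their centre line; the grasp point (between the pads) lies 19 mm behind it; z points along the fingers, y is the line along which they close (so a half turn about z gives the same grasp; the last joint's range is limited). The gripper opens to 85 mm and grips with 20 to 120 N. Pads are 22 mm wide; open, the fingers measure 114 mm over their backs; the gripper's body (76 mm by 85 mm) begins 54 mm behind the grasp point. The pads swing forward as they close: fully open they stand 13 mm farther back than shut.
Start: joints at [1.633, 0.255, 0.108, 0, -1.424, -0.285], TCP at [0.122, 0.536, 0.231] pointing down, gripper open.
Joint ranges: [-2.95, 2.95], [-1.21, 1.97], [-1.09, 1.5], [-2.87, 1.71], [-2.94, -0.07], [-3.05, 3.05]. Speed limits (rad/s): [2.57, 2.57, 3.14, 3.14, 3.14, 3.14].

INTERFACE

Orientations are given as a 3x3 rotation matrix whose columns are the frame's x, y, z axes.
In Python, from bench import monitor, read_camera, ctrl gives the robot as it stands.
- The arm moves only by the tool jog_arm, never from a script. Its argument "series" is a list that holds one entry, the list of rows, each a list of 7 numbers: the shift along the tool's x, y, z in cm, then the turn, a rotation vector about the tool's x, y, z in degrees, then the finger opening in cm, from 0 to 8.54. A call has 1 to 12 rows; each row shifts and turns the commanded pose from where the row before left it, along the tool's axes as they then stand; what a row does not reach is not made up. A row lasts 1/10 s, in which the tool goes at most 50 mm and 8.59 degrees, less where a joint would pass 70% of its speed; a pose out of reach is approached as far as the arm can. A call with a gripper value outside its range is refused whole. The fingers move at their own pace and stop on an object; "force" is the grip in N (left out, the last holds). Time passes only in rows, so rows that do not move let the fingers close. It gives the time, the measured TCP pose, the force, the opening and the grip force at its end, in the units of the state.
- monitor.sense(): the state, without advancing time (a new reading comes with each control period).
- read_camera(name): name is "scene" or "top"; returns a dict with "img" (384x512x3 uint8, red, green, blue), "range_z" (384x512 float32, m along the optical axis (not along the pixel's ray), 0 where there is no reading), "vfov" (degrees; the focal length in pixels is half the picture's height over the tangent of half this angle, whatever the lens; pixels are square), "cx", "cy" (the principal point, pixels), "xyz" and "orientation" of the camera in the world. Camera axes: x right, y up, looking along -z (the intrinsics and any distortion apply to the point x, -y, -z); pixel columns grow to the right and rows downward; lengths in m; the calibration is good to about 2 mm. A picture is of the moment at which its call begins.
- ctrl.job_done(): hands the job in; it is judged then, once.
The state is a dict: "clock": time; "qpos": joint angles; "qvel": joint speeds; "effort": joint torques, N m; "tool_pos": TCP position; "tcp_rot": TCP orientation; "force": force on the tool from outside, world axes, zero at the start; "torque": the same for the moment, N m; "opening": finger opening in m; "grasp_force": force on a finger pad.
Only numpy, scipy, OpenCV 4.12 (cv2) and the standard library are available. Lean on these libraries where they do the work, as an engineer would, in place of code of your own. Each camera call takes 0.05 s, during which the arm holds its last target. There are 200 camera calls.

## Working session

There is one attempt and no reset: what is moved stays moved. The work goes in short steps, Python scripts to look and compute and a tool call to move; the robot and the scene stay as the last step left them, time stands still between calls to the robot, and variables do not carry over. Pictures are saved under pics/ and viewed, at most 14 in all, crops included, and the job is handed in when it is done.

Besides the shell and the picture viewer there is one more tool, called after "Emit:" by a JSON object that holds its "op" and its "data". jog_arm: Moves the arm, as the interface text tells. Its arguments: {"type":"object","properties":{"series":{"type":"array"},"force":{"type":"number"}},"required":["series"]}

```bash
mkdir -p pics; ls; cat > h.py <<'E'
import numpy as np, cv2, pickle
from bench import monitor, read_camera, ctrl
def snap(n,tag):
    c=read_camera(n); pickle.dump(c,open(f'pics/{tag}.pkl','wb')); cv2.imwrite(f'pics/{tag}.png',c['img'][:,:,::-1]); return c
def load(tag): return pickle.load(open(f'pics/{tag}.pkl','rb'))
def cloud(c):
    H,W=c['range_z'].shape; f=H/2/np.tan(np.radians(c['vfov'])/2)
    u,v=np.meshgrid(np.arange(W),np.arange(H)); z=c['range_z']
    p=np.stack([(u-c['cx'])/f*z,-(v-c['cy'])/f*z,-z],-1)
    return p@np.array(c['orientation']).T+np.array(c['xyz'])
E
python3 - <<'E'
from h import *
for n in('top','scene'):
    c=snap(n,n+'0'); print({k:v for k,v in c.items() if k not in('img','range_z')})
    cv2.imwrite(f'pics/{n}0b.png',cv2.resize(c['img'][:,:,::-1],(800,600),interpolation=cv2.INTER_CUBIC))
print(monitor.sense())
E
```

```text
pics
{'vfov': 53.892940646613724, 'cx': 259.16344274973295, 'cy': 192.1755569997489, 'xyz': array([ 0.43537575, -0.10428463,  1.62497371]), 'orientation': array([[-0.00547781,  0.99907039, -0.04275919],
       [-0.99983273, -0.0047258 ,  0.01766845],
       [ 0.01744995,  0.04284882,  0.99892917]])}
{'vfov': 45.51373672210857, 'cx': 254.7012038015989, 'cy': 193.5824867770893, 'xyz': array([-0.01505164,  0.69795828,  1.14854507]), 'orientation': array([[-0.82814402,  0.41988322, -0.371316  ],
       [-0.56051013, -0.62322426,  0.54536218],
       [-0.00242471,  0.65976481,  0.75146824]])}
{'clock': 0.1, 'qpos': array([ 1.63260022e+00,  2.55673376e-01,  1.07135540e-01, -3.87121590e-04,
       -1.42387948e+00, -2.84617450e-01]), 'qvel': array([-0.00118024, -0.0036552 ,  0.00499781,  0.0008927 ,  0.00013567,
       -0.00106339]), 'effort': array([-1.59833049e-03, -3.87606418e+01,  2.38476115e+01,  5.37779868e+00,
       -3.77869510e-03, -9.50718011e-07]), 'tool_pos': array([0.12138758, 0.53599504, 0.23049982]), 'tcp_rot': array([[ 9.75267006e-01, -2.21029833e-01, -2.82100891e-04],
       [-2.21029995e-01, -9.75265629e-01, -1.64153811e-03],
       [ 8.77055899e-05,  1.66329071e-03, -9.99998613e-01]]), 'force': array([ 0.19551552, -0.0103462 , -0.64170423]), 'torque': array([0.03505835, 0.04141114, 0.02908669]), 'grasp_force': 0.0, 'opening': 0.08508938678082292}
```

View pics/top0b.png

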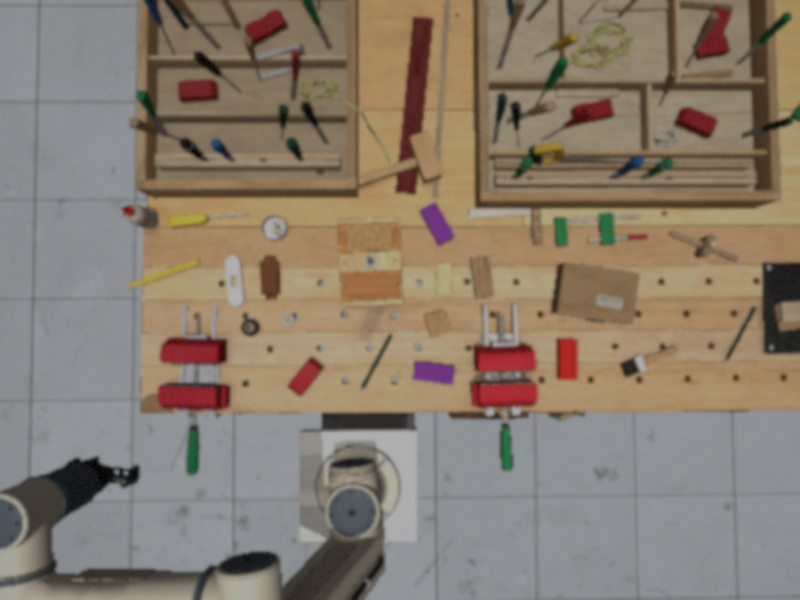

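View pics/scene0b.png

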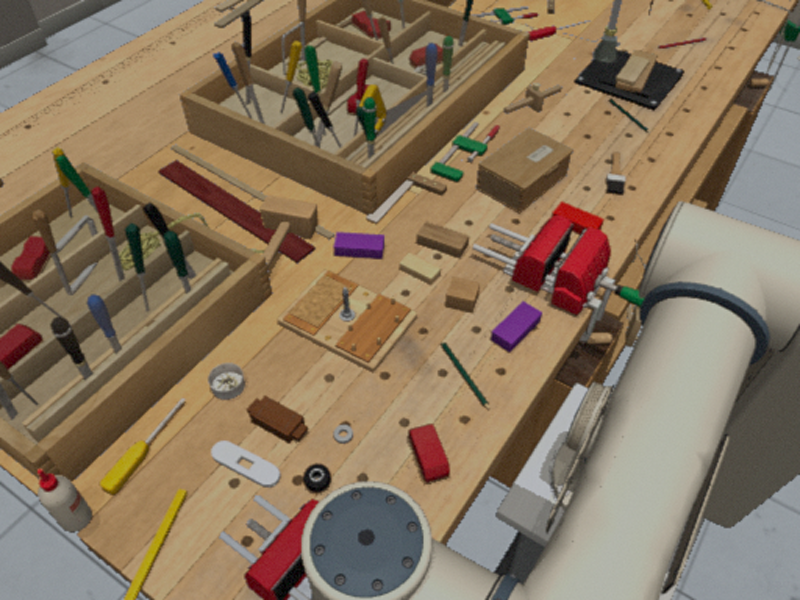

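The top view shows (800x600 px) strap (235,280), rail (270,277), knob (250,326), washer (290,320), jig board with stud (370,262), cork side up and cradle below. The offcut candidates are (482,277), (444,277) and (437,321); purple and red decoys lie at (437,224), (433,372), (567,358) and (305,376). I'll take an enlarged crop and use the depth.

```bash
python3 - <<'E'
from h import *
c=load('top0'); P=cloud(c)
a=c['img'][125:225,135:325,::-1]; cv2.imwrite('pics/cropA.png',cv2.resize(a,None,fx=4.2,fy=4.2,interpolation=cv2.INTER_CUBIC))
# table height check
for u,v in((200,215),(240,240),(330,190),(130,190)): print('table',P[v,u].round(4))
h=P[...,2].copy(); h[c['range_z']==0]=0
for name,(u,v) in dict(strap=(150,179),rail=(173,177),knob=(160,208),washer=(186,204),offA=(308,177),offB=(284,177),offC=(280,206),stud=(237,167)).items():
    w=18; hh=h[v-w:v+w,u-w:u+w]; m=(hh>0.006).astype(np.uint8)
    n,l=cv2.connectedComponents(m); k=l[w,w]
    if k==0: k=np.bincount(l[l>0]).argmax() if (l>0).any() else 0
    pts=P[v-w:v+w,u-w:u+w][l==k]; top=np.percentile(pts[:,2],70)
    q=pts[pts[:,2]>top-0.006]; r=cv2.minAreaRect(q[:,:2].astype(np.float32))
    print(name,len(q),'top',top.round(4),'rect',np.round(r[0],4),np.round(r[1],4),round(r[2],1),'mean',q.mean(0).round(4))
E
```

```text
table [ 4.083e-01  1.210e-01 -1.000e-04]
table [ 0.301  -0.0501  0.007 ]
table [ 0.5128 -0.4391  0.0011]
table [ 0.5169  0.4201 -0.    ]
strap 233 top 0.0138 rect [0.5603 0.3315] [0.1338 0.0428] 4.9 mean [0.5593 0.3319 0.0128]
rail 223 top 0.0314 rect [0.5657 0.234 ] [0.1013 0.0486] 2.9 mean [0.5682 0.2352 0.0311]
knob 68 top 0.0301 rect [0.4328 0.2848] [0.0433 0.0379] 89.7 mean [0.4327 0.2845 0.0293]
washer 36 top 0.0116 rect [0.4535 0.1853] [0.0308 0.0299] 89.7 mean [0.453  0.1859 0.0105]
offA 265 top 0.0321 rect [ 0.5678 -0.343 ] [0.1094 0.0502] 7.2 mean [ 0.568  -0.3427  0.0313]
offB 165 top 0.0242 rect [ 0.5616 -0.2408] [0.0392 0.0816] 89.2 mean [ 0.5628 -0.2398  0.0232]
offC 176 top 0.0415 rect [ 0.441  -0.2186] [0.0596 0.0547] 18.1 mean [ 0.4417 -0.2182  0.0406]
stud 919 top 0.0266 rect [ 0.6137 -0.0368] [0.1491 0.1506] 89.8 mean [ 0.6136 -0.0369  0.0269]
```

View pics/cropA.png

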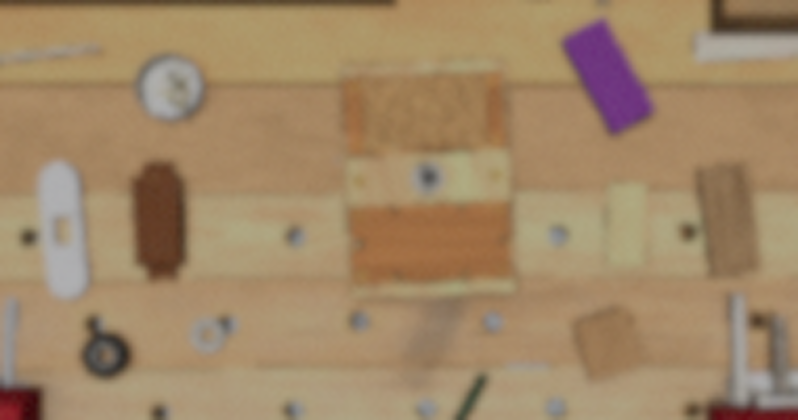

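In the crop, candidate offcuts are A (728,218), B (627,224) and C (610,342). A's depth shows 109x50 mm and about 31 mm thick, so it is offcut_middle. B is thin (24) and C thick (41), and purple (608,77) is a decoy. Cork pad is at (425,110), cradle at (430,245), stud at (428,178). Next I fit the board and cross-check with the scene camera.

```bash
cat >> h.py <<'E'
def rect(P,x,y,r,zlo,zhi):
    m=(np.hypot(P[...,0]-x,P[...,1]-y)<r)&(P[...,2]>zlo)&(P[...,2]<zhi)
    q=P[m]; R=cv2.minAreaRect(q[:,:2].astype(np.float32))
    b=cv2.boxPoints(R); e=[b[1]-b[0],b[2]-b[1]]; L=max(e,key=np.linalg.norm); a=np.degrees(np.arctan2(L[1],L[0])); a=(a+90)%180-90
    return len(q),np.round(R[0],4),np.round(sorted(R[1]),3),'longdir',round(float(a),1),'z',np.median(q[:,2]).round(4),'mean',q.mean(0)[:2].round(4)
def go(x,y,z,psi,s=None):
    """residual: turn about tool z (deg), then shift (cm) along tool axes after the turn"""
    s=s or monitor.sense(); R=s['tcp_rot']; p0=np.degrees(np.arctan2(R[1,0],R[0,0])); t=(p0-psi+180)%360-180
    d=np.array([x,y,z])-s['tool_pos']; c,n=np.cos(np.radians(psi)),np.sin(np.radians(psi))
    print('turn %.1f'%t,'shift cm',(100*np.array([d[0]*c+d[1]*n,d[0]*n-d[1]*c,-d[2]])).round(2),'tcp',s['tool_pos'].round(4),'psi %.1f'%p0,'tilt',np.degrees(R[:2,2]).round(2),'F',s['force'].round(1),'open %.4f grip %.1f t %.1f'%(s['opening'],s['grasp_force'],s['clock']))
E
python3 - <<'E'
from h import *
for t in('top0','scene0'):
    P=cloud(load(t)); print(t)
    for n,a in dict(strap=(.56,.332,.08,.006,.03),rail=(.567,.2345,.08,.024,.05),railall=(.567,.2345,.08,.008,.05),knob=(.433,.285,.035,.022,.05),washer=(.453,.186,.03,.006,.03),offA=(.568,-.343,.08,.024,.05),plates=(.615,-.037,.16,.0225,.034),pad=(.68,-.037,.1,.0225,.034),board=(.615,-.037,.17,.01,.034),stud=(.615,-.037,.05,.05,.12),thin=(.563,-.24,.06,.016,.05),thick=(.441,-.218,.05,.03,.05),dowel=(.55,-.037,.1,.036,.06)).items():
        try: print(n,*rect(P,*a))
        except Exception as e: print(n,'none')
    for p in((.5,.26),(.5,.1),(.5,-.2),(.65,.3)):
        m=np.hypot(P[...,0]-p[0],P[...,1]-p[1])<.012; print('tbl',np.median(P[m][:,2]).round(4),end=' ')
    m=(np.hypot(P[...,0]-.55,P[...,1]+.037)<.1)&(P[...,2]>.034)&(P[...,2]<.05)
    print('dowels',P[m].round(3).tolist()[:24])
E
```

```text
top0
strap 326 [0.5613 0.3353] [0.145 0.151] longdir 47.0 z 0.0113 mean [0.5581 0.3289]
rail 243 [0.5701 0.2342] [0.049 0.11 ] longdir 2.9 z 0.0303 mean [0.5684 0.2346]
railall 328 [0.564  0.2513] [0.118 0.128] longdir -4.4 z 0.0285 mean [0.5665 0.2337]
knob 79 [0.4307 0.2848] [0.042 0.043] longdir 89.7 z 0.0284 mean [0.4331 0.2846]
washer 38 [0.4555 0.1865] [0.032 0.048] longdir 9.4 z 0.01 mean [0.4532 0.1852]
offA 300 [ 0.5561 -0.3445] [0.05  0.133] longdir 7.2 z 0.0306 mean [ 0.5665 -0.3429]
plates 1187 [ 0.6085 -0.0378] [0.166 0.235] longdir 2.6 z 0.0265 mean [ 0.6067 -0.0364]
pad 594 [ 0.6535 -0.0357] [0.145 0.166] longdir -87.3 z 0.0263 mean [ 0.6697 -0.0343]
board 2167 [ 0.6277 -0.0659] [0.285 0.298] longdir -5.9 z 0.0232 mean [ 0.61   -0.0376]
stud 10 [ 0.5947 -0.0258] [0.01  0.048] longdir -39.8 z 0.0971 mean [ 0.6061 -0.0351]
thin 182 [ 0.562  -0.2408] [0.039 0.082] longdir -0.8 z 0.0226 mean [ 0.5625 -0.2398]
thick 189 [ 0.441  -0.2186] [0.055 0.06 ] longdir 18.1 z 0.0402 mean [ 0.4414 -0.2183]
dowel 23 [ 0.5564 -0.0319] [0.116 0.131] longdir 44.7 z 0.0427 mean [ 0.5641 -0
[... 1648 characters left out ...]
l 55 [ 0.5459 -0.0343] [0.104 0.111] longdir -43.8 z 0.0418 mean [ 0.5675 -0.0286]
tbl 0.0002 tbl 0.0005 tbl 0.0005 tbl -0.0005 dowels [[0.551, -0.106, 0.046], [0.55, -0.11, 0.043], [0.546, -0.105, 0.046], [0.548, -0.103, 0.041], [0.549, -0.11, 0.034], [0.584, -0.07, 0.045], [0.583, -0.074, 0.042], [0.582, -0.067, 0.044], [0.581, -0.071, 0.041], [0.609, -0.039, 0.048], [0.583, -0.068, 0.038], [0.579, -0.068, 0.04], [0.609, -0.034, 0.048], [0.608, -0.038, 0.045], [0.615, -0.03, 0.043], [0.61, -0.03, 0.047], [0.607, -0.031, 0.047], [0.606, -0.035, 0.044], [0.613, -0.028, 0.041], [0.611, -0.03, 0.041], [0.609, -0.033, 0.04], [0.606, -0.035, 0.04], [0.613, -0.028, 0.037], [0.609, -0.027, 0.041]]
```

```bash
python3 - <<'E'
from h import *
go(.569,.236,.15,2.9)
E
```

```text
turn -15.7 shift cm [43.19 32.23  8.05] tcp [0.1214 0.536  0.2305] psi -12.8 tilt [-0.02 -0.09] F [ 0.2 -0.  -0.6] open 0.0851 grip 0.0 t 0.1
```

Emit:
{"op": "jog_arm", "data": {"series": [[[0,0,0,0,0,-7.85,8.5],[0,0,0,0,0,-7.85,8.5],[3.93,2.93,0.8,0,0,0,8.5],[3.93,2.93,0.8,0,0,0,8.5],[3.93,2.93,0.8,0,0,0,8.5],[3.93,2.93,0.8,0,0,0,8.5],[3.93,2.93,0.8,0,0,0,8.5],[3.93,2.93,0.8,0,0,0,8.5],[3.93,2.93,0.8,0,0,0,8.5],[3.93,2.93,0.8,0,0,0,8.5],[3.93,2.93,0.8,0,0,0,8.5],[3.93,2.93,0.8,0,0,0,8.5]]], "force": 60}}

```text
clock: 1.3
tool_pos: [0.5302, 0.2624, 0.1506]
tcp_rot: [[0.999, 0.051, -0.001], [0.051, -0.999, -0.0], [-0.001, 0.0, -1.0]]
force: [-0.4, 2.1, 0.7]
opening: 0.0853
grasp_force: 0.0
```

Emit:
{"op": "jog_arm", "data": {"series": [[[3.9,2.9,0,0,0,0,8.5],[0,0,0,0,0,0,8.5]]]}}

```text
clock: 1.5
tool_pos: [0.5726, 0.2328, 0.1493]
tcp_rot: [[0.999, 0.046, -0.002], [0.046, -0.999, -0.003], [-0.002, 0.002, -1.0]]
force: [-0.4, 0.7, -1.5]
opening: 0.085
grasp_force: 0.0
```

```bash
python3 - <<'E'
from h import *
go(.569,.236,.15,2.9)
s=monitor.sense(); p=s['tool_pos']
for n in('top','scene'):
    c=snap(n,n+'1'); P=cloud(c)
    for zl,zh in((.15,.18),(.18,.22)):
        m=(np.hypot(P[...,0]-p[0],P[...,1]-p[1])<.09)&(P[...,2]>zl)&(P[...,2]<zh); q=P[m]
        if len(q)>4: print(n,zl,len(q),q.mean(0).round(4),q.min(0).round(4),q.max(0).round(4))
c=load('scene1'); H=384; f=H/2/np.tan(np.radians(c['vfov'])/2); R=np.array(c['orientation'])
d=R.T@(p-c['xyz']); uv=(f*d[0]/-d[2]+c['cx'],f*-d[1]/-d[2]+c['cy']); print('tcp px',uv)
u,v=map(int,uv); cv2.imwrite('pics/s1.png',cv2.resize(c['img'][max(v-50,0):v+50,u-65:u+65,::-1],None,fx=5,fy=5,interpolation=cv2.INTER_CUBIC)); print(u-65,max(v-50,0))
E
```

```text
turn -0.3 shift cm [-0.34 -0.34 -0.07] tcp [0.5726 0.2328 0.1493] psi 2.6 tilt [-0.1  -0.15] F [-0.4  0.7 -1.5] open 0.0850 grip 0.0 t 1.5
top 0.18 11 [0.5689 0.1746 0.2132] [0.5573 0.1579 0.2016] [0.5841 0.203  0.2195]
scene 0.15 47 [0.5691 0.2308 0.1721] [0.5583 0.1776 0.1605] [0.5874 0.2915 0.1799]
scene 0.18 178 [0.566  0.2474 0.2035] [0.5561 0.1659 0.1801] [0.5853 0.3094 0.2199]
tcp px (np.float64(171.03271274066464), np.float64(239.48737123982366))
106 189
```

View pics/s1.png

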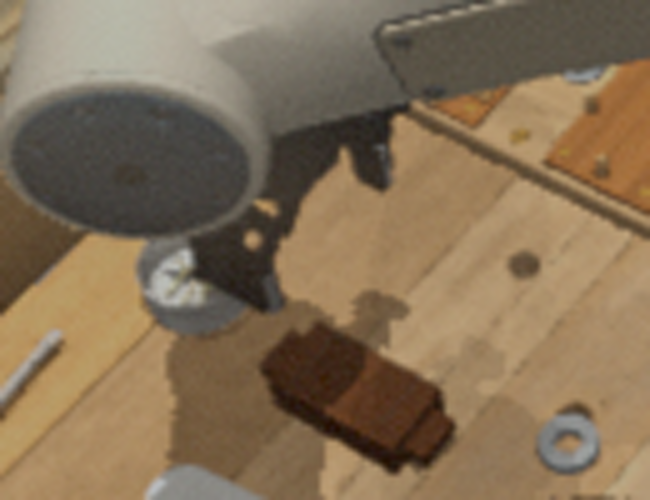

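The crop shows the open gripper above the rail, fingertips at (270,308) and (380,188). The scene camera reads y about 1.7 mm high against the TCP, so the true value lies between the two cameras. Next: refine the board and strap, and approach the rail.

```bash
python3 - <<'E'
from h import *
a=np.radians(2.3); R=np.array([[np.cos(a),np.sin(a)],[-np.sin(a),np.cos(a)]])
for t in('top0','scene0'):
    P=cloud(load(t)); q=(P[...,:2]-[.612,-.035])@R.T; z=P[...,2]
    for n,zl,zh,k in(('pad',.0225,.032,q[...,0]>.022),('cradle',.0225,.032,q[...,0]<-.022)):
        m=k&(z>zl)&(z<zh)&(abs(q[...,0])<.11)&(abs(q[...,1])<.09); s=q[m]; lo,hi=np.percentile(s,.7,0),np.percentile(s,99.3,0)
        print(t,n,m.sum(),(lo*1e3).round(1),(hi*1e3).round(1),'ctr',((lo+hi)*500).round(1), end=' ')
        # edge angle along y: regress outer edge
        b=np.round(s[:,1]/.006); e=[(yy*.006,np.abs(s[b==yy,0]).max()) for yy in np.unique(b) if (b==yy).sum()>4]; e=np.array(e)[2:-2]
        print('edge slope deg',np.degrees(np.polyfit(e[:,0],e[:,1]*np.sign(s[:,0].mean()),1)[0]).round(2))
    m=(np.hypot(*np.moveaxis(q,-1,0))<.02)&(z>.04)&(z<.11); print('stud',m.sum(),(q[m].mean(0)*1e3).round(1),(q[m].min(0)*1e3).round(1),(q[m].max(0)*1e3).round(1))
    m=(np.hypot(P[...,0]-.56,P[...,1]-.332)<.078)&(P[...,1]>.285)&(z>.006)&(z<.02); s=cv2.minAreaRect(P[m][:,:2].astype(np.float32)); print('strap',m.sum(),s,P[m].mean(0))
go(.570,.2365,.012,2.9)
E
```

```text
top0 pad 502 [ 24.4 -80.7] [105.1  77.5] ctr [64.7 -1.6] edge slope deg -1.56
top0 cradle 559 [-107.1  -81.7] [-27.5  76.4] ctr [-67.3  -2.7] edge slope deg -0.04
stud 12 [-3.7 -3.5] [-7.3 -8.8] [4.2 1.2]
strap 301 ((0.5600664615631104, 0.3401046693325043), (0.11572277545928955, 0.13563817739486694), 83.47278594970703) [0.55767349 0.33206643 0.01139571]
scene0 pad 752 [ 26.5 -78. ] [105.1  81.3] ctr [65.8  1.6] edge slope deg 0.67
scene0 cradle 909 [-105.3  -78.8] [-25.8  82. ] ctr [-65.6   1.6] edge slope deg 0.11
stud 55 [-1.   3.5] [-6.3 -4. ] [ 7.8 10.3]
strap 616 ((0.5580494403839111, 0.3463321328163147), (0.1455480307340622, 0.06443266570568085), 7.074705123901367) [0.5598228  0.3367677  0.01198894]
turn -0.1 shift cm [ 0.02 -0.07 13.81] tcp [0.5698 0.2358 0.1501] psi 2.8 tilt [-0.1  -0.05] F [0.2 0.1 0.6] open 0.0851 grip 0.0 t 1.6
```

Emit:
{"op": "jog_arm", "data": {"series": [[[0,-0.07,4.5,0,0,0,8.5],[0,0,4.5,0,0,0,8.5],[0,0,3,0,0,0,8.5],[0,0,2,0,0,0,8.5],[0,0,0,0,0,0,8.5],[0,0,0,0,0,0,4],[0,0,0,0,0,0,4],[0,0,0,0,0,0,4],[0,0,0,0,0,0,4],[0,0,0,0,0,0,4]]]}}

```text
clock: 2.6
tool_pos: [0.5705, 0.2386, 0.0136]
tcp_rot: [[0.999, 0.052, 0.003], [0.052, -0.999, 0.002], [0.004, -0.002, -1.0]]
force: [-1.6, 0.8, 6.6]
opening: 0.0465
grasp_force: 64.3
```

Emit:
{"op": "jog_arm", "data": {"series": [[[0,0,-3,0,0,0,4],[0,0,-3,0,0,8.24,4],[0,0,-3,0,0,8.24,4],[0,0,-3,0,0,8.24,4],[0,0,-2,0,0,8.24,4],[0,0,0,0,0,8.24,4],[0,0,0,0,0,8.24,4],[0,0,0,0,0,8.24,4],[0,0,0,0,0,8.24,4],[0,0,0,0,0,8.24,4],[0,0,0,0,0,8.24,4],[0,0,0,0,0,8.24,4]]]}}

```text
clock: 3.8
tool_pos: [0.5692, 0.2376, 0.1516]
tcp_rot: [[0.034, -0.999, 0.0], [-0.999, -0.034, 0.001], [-0.001, -0.0, -1.0]]
force: [-0.0, -0.4, -1.5]
opening: 0.0464
grasp_force: 63.4
```

```bash
python3 - <<'E'
from h import *
go(.5456,-.0376,.14,-87.7)
E
```

```text
turn -0.4 shift cm [27.41  3.46  1.16] tcp [0.5692 0.2376 0.1516] psi -88.1 tilt [0.   0.03] F [-0.  -0.4 -1.5] open 0.0464 grip 63.4 t 3.8
```

Emit:
{"op": "jog_arm", "data": {"series": [[[4.5,0.5,0.2,0,0,0,4],[4.5,0.6,0.2,0,0,0,4],[4.5,0.6,0.2,0,0,0,4],[4.5,0.6,0.2,0,0,0,4],[4.5,0.6,0.2,0,0,0,4],[3,0.3,0.16,0,0,0,4],[1.9,0.26,0,0,0,0,4],[0,0,0,0,0,0,4],[0,0,0,0,0,0,4]]]}}

```text
clock: 4.7
tool_pos: [0.5457, -0.0376, 0.14]
tcp_rot: [[0.039, -0.999, 0.001], [-0.999, -0.039, 0.001], [-0.001, -0.001, -1.0]]
force: [0.4, 1.1, -1.2]
opening: 0.0464
grasp_force: 63.4
```

```bash
python3 - <<'E'
from h import *
go(.5456,-.0376,.0385,-87.7)
for n in('top','scene'):
    c=snap(n,n+'2')
    P=cloud(c); m=(np.hypot(P[...,0]-.5456,P[...,1]+.0376)<.1)&(P[...,2]>.122)&(P[...,2]<.17); print(m.sum(),P[m].mean(0))
c=load('scene2'); H=384; f=H/2/np.tan(np.radians(c['vfov'])/2); R=np.array(c['orientation'])
p=monitor.sense()['tool_pos']; d=R.T@(p-c['xyz']); u,v=int(f*d[0]/-d[2]+c['cx']),int(f*-d[1]/-d[2]+c['cy'])
cv2.imwrite('pics/s2.png',cv2.resize(c['img'][v-50:v+50,u-65:u+65,::-1],None,fx=5,fy=5,interpolation=cv2.INTER_CUBIC))
E
```

```text
turn -0.1 shift cm [0.000e+00 1.000e-02 1.015e+01] tcp [ 0.5457 -0.0376  0.14  ] psi -87.8 tilt [0.03 0.03] F [ 0.4  1.1 -1.2] open 0.0464 grip 63.4 t 4.7
48 [ 0.54012572 -0.08606418  0.15135742]
468 [ 0.54396399 -0.01397031  0.15291756]
```

View pics/s2.png

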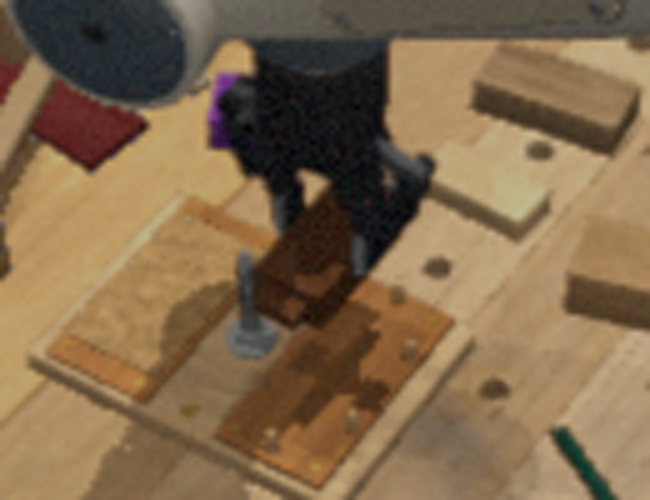

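The rail hangs level between the fingers at about (310,265), aligned with the cradle. Lowering.

Emit:
{"op": "jog_arm", "data": {"series": [[[0,0,4,0,0,0,4],[0,0,3,0,0,0,4],[0,0,1.7,0,0,0,4],[0,0,0.7,0,0,0,4],[0,0,0.5,0,0,0,4],[0,0,0,0,0,0,4],[0,0,0,0,0,0,4]]]}}

```text
clock: 5.5
tool_pos: [0.5466, -0.0373, 0.0417]
tcp_rot: [[0.041, -0.999, 0.002], [-0.999, -0.041, 0.0], [-0.0, -0.002, -1.0]]
force: [0.1, 0.2, -0.9]
opening: 0.0468
grasp_force: 63.3
```

Emit:
{"op": "jog_arm", "data": {"series": [[[0,0,0.2,0,0,0,4],[0,0,0.1,0,0,0,4],[0,0,0,0,0,0,4]]]}}

```text
clock: 5.8
tool_pos: [0.5467, -0.0373, 0.0396]
tcp_rot: [[0.04, -0.999, 0.003], [-0.999, -0.04, 0.0], [-0.0, -0.003, -1.0]]
force: [-2.2, 1.8, 7.9]
opening: 0.0465
grasp_force: 64.4
```

Contact. Release, then rise.

Emit:
{"op": "jog_arm", "data": {"series": [[[0,0,0,0,0,0,6.2],[0,0,0,0,0,0,6.2],[0,0,0,0,0,0,6.2],[0,0,-2,0,0,0,6.2],[0,0,-4,0,0,0,6.2],[0,0,-4,0,0,0,8.5],[0,0,-2,0,0,0,8.5],[0,0,0,0,0,0,8.5]]]}}

```text
clock: 6.6
tool_pos: [0.5481, -0.0376, 0.1619]
tcp_rot: [[0.04, -0.999, 0.008], [-0.999, -0.04, 0.001], [-0.0, -0.008, -1.0]]
force: [-0.6, 0.7, -0.2]
opening: 0.0852
grasp_force: 0.0
```

```bash
python3 - <<'E'
from h import *
go(.5675,-.3405,.13,6)
a=np.radians(2.3); R=np.array([[np.cos(a),np.sin(a)],[-np.sin(a),np.cos(a)]])
for n in('top','scene'):
    c=snap(n,n+'3'); P=cloud(c); q=(P[...,:2]-[.6115,-.035])@R.T; z=P[...,2]
    for nm,zl,zh in(('top',.050,.064),('all',.040,.064)):
        m=(abs(q[...,0]+.066)<.05)&(abs(q[...,1])<.08)&(z>zl)&(z<zh)
        s=cv2.minAreaRect(q[m].astype(np.float32)); print(n,nm,m.sum(),np.round(s[0],4),np.round(s[1],3),round(s[2],1),np.median(z[m]).round(4))
E
```

```text
turn -93.7 shift cm [-1.24 30.33  3.19] tcp [ 0.5481 -0.0376  0.1619] psi -87.7 tilt [0.47 0.03] F [-0.6  0.7 -0.2] open 0.0852 grip 0.0 t 6.6
top top 42 [-0.0744 -0.0445] [0.029 0.052] 56.6 0.0555
top all 70 [-0.0874 -0.0252] [0.043 0.112] 35.0 0.0523
scene top 372 [-0.0635  0.0101] [0.108 0.05 ] 89.9 0.056
scene all 502 [-0.0659  0.0031] [0.074 0.148] 0.8 0.0549
```

Emit:
{"op": "jog_arm", "data": {"series": [[[0,0,0,0,0,8.51,8.5],[0,0,0,0,0,8.51,8.5],[0,0,0,0,0,8.51,8.5],[0,0,0,0,0,8.51,8.5],[0,0,0,0,0,8.51,8.5],[0,0,0,0,0,8.51,8.5],[0,0,0,0,0,8.51,8.5],[0,0,0,0,0,8.51,8.5],[0,0,0,0,0,8.51,8.5],[0,0,0,0,0,8.51,8.5],[0.3,-4.3,0,0,0,0,8.5],[0.3,-4.3,0,0,0,0,8.5]]]}}

```text
clock: 7.9
tool_pos: [0.5501, -0.1237, 0.1563]
tcp_rot: [[-0.992, -0.128, -0.002], [-0.128, 0.992, 0.0], [0.002, 0.0, -1.0]]
force: [0.7, 0.9, 0.6]
opening: 0.0854
grasp_force: 0.0
```

Emit:
{"op": "jog_arm", "data": {"series": [[[0.3,-4.3,0.7,0,0,0,8.5],[0.3,-4.3,0.7,0,0,0,8.5],[0.3,-4.3,0.7,0,0,0,8.5],[0.3,-4.3,0.7,0,0,0,8.5],[0.1,-4.4,0.4,0,0,0,8.5],[0,0,0,0,0,0,8.5],[0,0,0,0,0,0,8.5]]]}}

```text
clock: 8.6
tool_pos: [0.5637, -0.3402, 0.1233]
tcp_rot: [[-0.992, -0.123, -0.003], [-0.123, 0.992, 0.001], [0.003, 0.002, -1.0]]
force: [0.4, 0.3, 0.8]
opening: 0.0854
grasp_force: 0.0
```

```bash
python3 - <<'E'
from h import *
a=np.radians(2.3); R=np.array([[np.cos(a),np.sin(a)],[-np.sin(a),np.cos(a)]])
for n in('top','scene'):
    c=snap(n,n+'4'); P=cloud(c); q=(P[...,:2]-[.6115,-.035])@R.T; z=P[...,2]
    m=(abs(q[...,0]+.066)<.032)&(abs(q[...,1])<.075)&(z>.050)&(z<.064)
    s=cv2.minAreaRect(q[m].astype(np.float32)); print(n,m.sum(),np.round(s[0],4),np.round(s[1],3),round(s[2],1),np.median(z[m]).round(4),q[m].mean(0))
P=cloud(load('scene0')); z=P[...,2]; m=(np.hypot(P[...,0]-.5675,P[...,1]+.34)<.066)&(z>.024)&(z<.04); s=cv2.minAreaRect(P[m][:,:2].astype(np.float32)); print('offA scene',s,P[m].mean(0))
go(.5675,-.3405,.01,-172.8)
E
```

```text
top 251 [-0.0655 -0.0019] [0.048 0.117] 0.6 0.0563 [-0.06552692 -0.00201411]
scene 378 [-0.0643  0.0028] [0.05  0.117] 1.4 0.0562 [-0.06459095  0.00557621]
offA scene ((0.569886326789856, -0.3388324975967407), (0.11385580897331238, 0.055280301719903946), 4.334410190582275) [ 0.56803157 -0.3366057   0.03028895]
turn 0.0 shift cm [-0.28 -0.21 11.49] tcp [ 0.5645 -0.3388  0.1249] psi -172.8 tilt [-0.08  0.04] F [-0.4  0.5  0.1] open 0.0852 grip 0.0 t 8.7
```

Rail seated: in the board frame it is at (-65, 0.5) mm with its top at 56 mm. Now the offcut.

Emit:
{"op": "jog_arm", "data": {"series": [[[-0.4,-0.2,4,0,0,0,8.5],[0,0,4,0,0,0,8.5],[0,0,2.5,0,0,0,8.5],[0,0,1.0,0,0,0,8.5],[0,0,0,0,0,0,8.5],[0,0,0,0,0,0,4],[0,0,0,0,0,0,4],[0,0,0,0,0,0,4],[0,0,0,0,0,0,4],[0,0,0,0,0,0,4]]]}}

```text
clock: 9.7
tool_pos: [0.5704, -0.3415, 0.013]
tcp_rot: [[-0.992, -0.126, 0.004], [-0.126, 0.992, -0.002], [-0.003, -0.002, -1.0]]
force: [-0.4, 1.6, 5.4]
opening: 0.0486
grasp_force: 64.8
```

Emit:
{"op": "jog_arm", "data": {"series": [[[0,0,-3,0,0,0,4],[0,0,-3,0,0,-8.51,4],[0,0,-3,0,0,-8.51,4],[0,0,-3,0,0,-8.51,4],[0,0,-3,0,0,-8.51,4],[0,0,-1,0,0,-8.51,4],[0,0,0,0,0,-8.51,4],[0,0,0,0,0,-8.51,4],[0,0,0,0,0,-8.51,4],[0,0,0,0,0,-8.51,4],[0,0,0,0,0,-8.51,4],[0,0,0,0,0,0,4]]]}}

```text
clock: 10.9
tool_pos: [0.5688, -0.341, 0.1709]
tcp_rot: [[0.041, -0.999, 0.0], [-0.999, -0.041, 0.0], [-0.0, -0.0, -1.0]]
force: [0.4, 0.1, -1.2]
opening: 0.0485
grasp_force: 64.0
```

```bash
python3 - <<'E'
from h import *
go(.6774,-.0324,.16,-87.7)
E
```

```text
turn 0.1 shift cm [-30.4  -12.09   1.09] tcp [ 0.5688 -0.341   0.1709] psi -87.6 tilt [0.01 0.01] F [ 0.4  0.1 -1.2] open 0.0485 grip 64.0 t 10.9
```

Emit:
{"op": "jog_arm", "data": {"series": [[[-4.5,-1.8,0.1,0,0,0,4],[-4.5,-1.8,0.1,0,0,0,4],[-4.5,-1.8,0.1,0,0,0,4],[-4.5,-1.8,0.1,0,0,0,4],[-4.5,-1.8,0.1,0,0,0,4],[-4.5,-1.8,0.1,0,0,0,4],[-2.4,-0.9,0.2,0,0,0,4],[-1,-0.39,0.3,0,0,0,4],[0,0,0,0,0,0,4],[0,0,0,0,0,0,4]]]}}

```text
clock: 11.9
tool_pos: [0.6773, -0.0334, 0.1597]
tcp_rot: [[0.038, -0.999, -0.0], [-0.999, -0.038, -0.0], [0.0, 0.0, -1.0]]
force: [-0.5, 0.4, -1.0]
opening: 0.0488
grasp_force: 64.0
```

```bash
python3 - <<'E'
from h import *
go(.6774,-.0324,.0415,-87.7)
E
```

```text
turn -0.1 shift cm [-0.1  -0.02 11.82] tcp [ 0.6773 -0.0334  0.1597] psi -87.8 tilt [-0.02 -0.02] F [-0.5  0.4 -1. ] open 0.0488 grip 64.0 t 11.9
```

Emit:
{"op": "jog_arm", "data": {"series": [[[-0.1,0,4,0,0,0,4],[0,0,4,0,0,0,4],[0,0,2.3,0,0,0,4],[0,0,1,0,0,0,4],[0,0,0.5,0,0,0,4],[0,0,0,0,0,0,4],[0,0,0.15,0,0,0,4],[0,0,0.1,0,0,0,4],[0,0,0,0,0,0,4]]]}}

```text
clock: 12.8
tool_pos: [0.678, -0.0313, 0.04]
tcp_rot: [[0.04, -0.999, 0.001], [-0.999, -0.04, 0.0], [-0.0, -0.001, -1.0]]
force: [-0.2, -0.8, -0.9]
opening: 0.0489
grasp_force: 64.0
```

Emit:
{"op": "jog_arm", "data": {"series": [[[0.1,0,0.15,0,0,0,4],[0,0,0.05,0,0,0,4],[0,0,0,0,0,0,4]]]}}

```text
clock: 13.1
tool_pos: [0.6781, -0.0319, 0.0391]
tcp_rot: [[0.041, -0.999, 0.002], [-0.999, -0.041, 0.0], [-0.0, -0.002, -1.0]]
force: [-2.3, 2.5, 5.6]
opening: 0.049
grasp_force: 64.9
```

Emit:
{"op": "jog_arm", "data": {"series": [[[0,0,0,0,0,0,6.4],[0,0,0,0,0,0,6.4],[0,0,0,0,0,0,6.4],[0,0,-2,0,0,0,6.4],[0,0,-4,0,0,0,6.4],[0,0,-4,0,0,0,6.4],[0,0,-3,0,0,0,6.4],[0,0,0,0,0,-8.43,8.5],[0,0,0,0,0,-8.43,8.5],[0,0,0,0,0,-8.43,8.5],[0,0,0,0,0,-8.43,8.5],[0,0,0,0,0,-8.43,8.5]]]}}

```text
clock: 14.3
tool_pos: [0.6776, -0.0325, 0.1671]
tcp_rot: [[0.704, -0.71, 0.0], [-0.71, -0.704, -0.0], [0.0, 0.0, -1.0]]
force: [0.2, 0.3, 0.3]
opening: 0.0846
grasp_force: 0.0
```

Emit:
{"op": "jog_arm", "data": {"series": [[[0,0,0,0,0,-8.43,8.5],[0,0,0,0,0,-8.43,8.5],[0,0,0,0,0,-8.43,8.5],[0,0,0,0,0,-8.43,8.5],[0,0,0,0,0,-8.43,8.5],[0,0,0,0,0,-8.43,8.5],[0,0,0,0,0,0,8.5]]]}}

```text
clock: 15.0
tool_pos: [0.6776, -0.0325, 0.1671]
tcp_rot: [[0.996, 0.089, -0.0], [0.089, -0.996, -0.0], [-0.0, 0.0, -1.0]]
force: [0.5, 0.2, -1.3]
opening: 0.0848
grasp_force: 0.0
```

```bash
python3 - <<'E'
from h import *
go(.560,.334,.10,5)
c=load('top0'); cv2.imwrite('pics/strap.png',cv2.resize(c['img'][155:205,130:200,::-1],None,fx=10,fy=10,interpolation=cv2.INTER_CUBIC))
P=cloud(c)
z=P[...,2]; 
g=c['img'].astype(int); sat=g.max(2)-g.min(2); m=(sat[155:205,135:168]<38)&(g[155:205,135:168].min(2)>85)&(z[155:205,135:168]<.02)
n,l,st,ce=cv2.connectedComponentsWithStats(m.astype(np.uint8)); k=1+st[1:,4].argmax(); q=P[155:205,135:168][l==k]
print(st[k],cv2.minAreaRect(q[:,:2].astype(np.float32)),q.mean(0))
u,w,vt=np.linalg.svd(q[:,:2]-q[:,:2].mean(0)); print(vt[0],np.degrees(np.arctan(vt[0,1]/vt[0,0])))
E
```

```text
turn 0.1 shift cm [ -8.52 -37.54   6.71] tcp [ 0.6776 -0.0325  0.1671] psi 5.1 tilt [-0.   -0.01] F [ 0.5  0.2 -1.3] open 0.0848 grip 0.0 t 15.0
[  8   8  14  34 341] ((0.6017230153083801, 0.4203331470489502), (0.28482773900032043, 0.1284192055463791), 64.6828384399414) [0.56032546 0.33528037 0.00658028]
[-0.98933014 -0.145691  ] 8.377295395947948
```

View pics/strap.png

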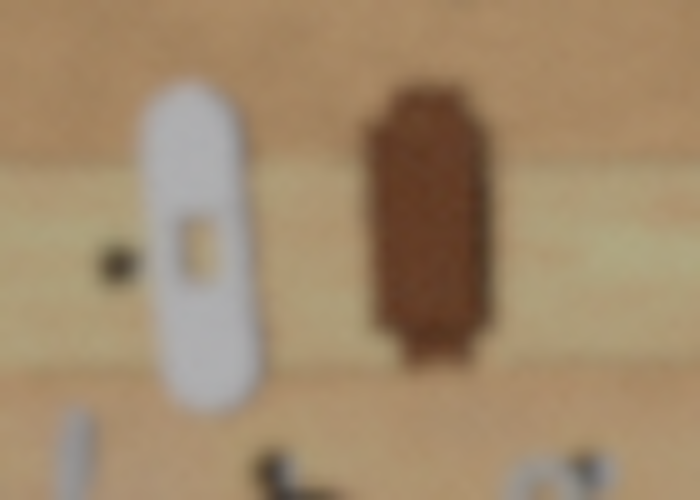

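The crop shows the strap from (190,80) to (210,412), slot at (198,248), i.e. full-image px (149.6,179.2), tilted about 5°.

```bash
cat >> h.py <<'E'
def ray(c,u,v,z):
    f=192/np.tan(np.radians(c['vfov'])/2); d=np.array(c['orientation'])@np.array([(u-c['cx'])/f,-(v-c['cy'])/f,-1]); o=np.array(c['xyz'])
    return o+d*(z-o[2])/d[2]
E
python3 - <<'E'
from h import *
print(ray(load('top0'),149.6,179.2,.012))
go(.5605,.334,.06,5)
a=np.radians(2.3); R=np.array([[np.cos(a),np.sin(a)],[-np.sin(a),np.cos(a)]])
E
```

```text
[0.56195122 0.33367412 0.012     ]
turn 0.1 shift cm [ -8.47 -37.53  10.71] tcp [ 0.6776 -0.0325  0.1671] psi 5.1 tilt [-0.   -0.01] F [ 0.5  0.2 -1.3] open 0.0848 grip 0.0 t 15.0
```

Emit:
{"op": "jog_arm", "data": {"series": [[[-1.05,-4.7,0,0,0,0,8.5],[-1.05,-4.7,0,0,0,0,8.5],[-1.05,-4.7,0,0,0,0,8.5],[-1.05,-4.7,0,0,0,0,8.5],[-1.05,-4.7,0,0,0,0,8.5],[-1.05,-4.7,1,0,0,0,8.5],[-1.05,-4.7,1,0,0,0,8.5],[-1.05,-4.7,1,0,0,0,8.5],[0,0,2,0,0,0,8.5],[0,0,2,0,0,0,8.5],[0,0,0,0,0,0,8.5],[0,0,0,0,0,0,8.5]]]}}

```text
clock: 16.2
tool_pos: [0.5613, 0.3345, 0.0975]
tcp_rot: [[0.996, 0.085, 0.0], [0.085, -0.996, -0.001], [0.0, 0.001, -1.0]]
force: [0.1, 0.4, 0.5]
opening: 0.0848
grasp_force: 0.0
```

```bash
python3 - <<'E'
from h import *
go(.561,.335,.003,5)
a=np.radians(2.3); R=np.array([[np.cos(a),np.sin(a)],[-np.sin(a),np.cos(a)]])
for n in('top','scene'):
    c=snap(n,n+'5'); P=cloud(c); q=(P[...,:2]-[.6115,-.035])@R.T; z=P[...,2]
    for x0 in(-.066,.066):
        m=(abs(q[...,0]-x0)<.034)&(abs(q[...,1])<.075)&(z>.050)&(z<.064)
        s=cv2.minAreaRect(q[m].astype(np.float32)); print(n,m.sum(),np.round(s[0],4),np.round(s[1],3),round(s[2],1),np.median(z[m]).round(4),q[m].mean(0))
    m=(np.hypot(q[...,0],q[...,1])<.02)&(z>.062)&(z<.11);print('stud',m.sum(),q[m].mean(0),P[m].mean(0))
c=load('top5'); cv2.imwrite('pics/t5.png',cv2.resize(c['img'][135:200,210:265,::-1],None,fx=9,fy=9,interpolation=cv2.INTER_CUBIC))
E
```

```text
turn -0.1 shift cm [-0.02 -0.05  9.45] tcp [0.5613 0.3345 0.0975] psi 4.9 tilt [ 0.01 -0.04] F [0.1 0.4 0.5] open 0.0848 grip 0.0 t 16.2
top 244 [-0.0654 -0.0086] [0.048 0.129] 0.5 0.0566 [-0.06582543 -0.00113848]
top 298 [ 0.0668 -0.0037] [0.109 0.05 ] 88.8 0.0564 [ 0.06555256 -0.00282284]
stud 9 [-0.00236072 -0.00310933] [ 0.60926596 -0.03820157  0.09355194]
scene 0 [0. 0.] [0. 0.] 0.0 nan [nan nan]
scene 119 [ 0.0765 -0.0195] [0.081 0.039] 83.7 0.0564 [ 0.07890088 -0.02825266]
stud 0 [nan nan] [nan nan nan]
  return _methods._mean(a, axis=axis, dtype=dtype,
  ret = ret.dtype.type(ret / rcount)
<stdin>:8: RuntimeWarning: Mean of empty slice.
  ret = um.true_divide(
<stdin>:9: RuntimeWarning: Mean of empty slice.
```

View pics/t5.png

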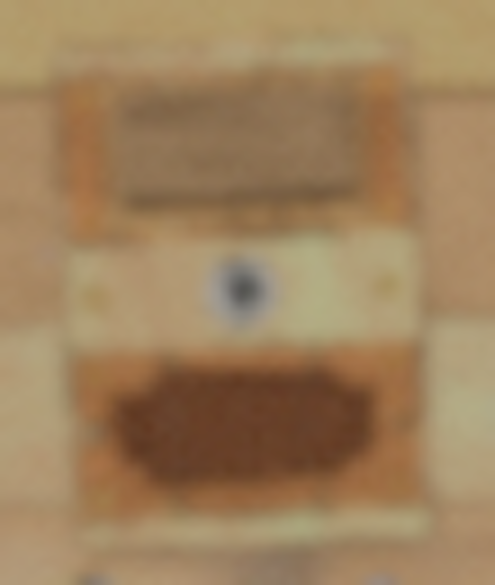

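Offcut (238,145) lies centred on the cork and the rail (243,425) between the dowels, both parallel. Picking the strap.

Emit:
{"op": "jog_arm", "data": {"series": [[[0,0,4,0,0,0,8.5],[0,0,3,0,0,0,8.5],[0,0,1.5,0,0,0,8.5],[0,0,0.9,0,0,0,8.5],[0,0,0,0,0,0,8.5],[0,0,0,0,0,0,3],[0,0,0,0,0,0,3],[0,0,0,0,0,0,3],[0,0,0,0,0,0,3],[0,0,0,0,0,0,3],[0,0,0,0,0,0,3]]]}}

```text
clock: 17.4
tool_pos: [0.5617, 0.3353, 0.0047]
tcp_rot: [[0.996, 0.088, 0.002], [0.088, -0.996, 0.001], [0.002, -0.001, -1.0]]
force: [-1.7, -0.3, 5.6]
opening: 0.0376
grasp_force: 61.0
```

Emit:
{"op": "jog_arm", "data": {"series": [[[0,0,-2,0,0,0,3],[0,0,-4,0,0,0,3],[0,0,-4,0,0,0,3],[0,0,-4,0,0,2.7,3],[0,0,-2,0,0,0,3],[0,0,0,0,0,0,3]]]}}

```text
clock: 18.0
tool_pos: [0.5623, 0.3358, 0.167]
tcp_rot: [[0.999, 0.041, 0.005], [0.041, -0.999, 0.004], [0.005, -0.004, -1.0]]
force: [0.3, 0.5, -2.2]
opening: 0.0381
grasp_force: 60.8
```

```bash
python3 - <<'E'
from h import *
go(.611,-.0352,.16,2.3)
E
```

```text
turn 0.0 shift cm [ 3.37 37.26  0.7 ] tcp [0.5623 0.3358 0.167 ] psi 2.3 tilt [0.31 0.25] F [ 0.3  0.5 -2.2] open 0.0381 grip 60.8 t 18.0
```

Emit:
{"op": "jog_arm", "data": {"series": [[[0.42,4.6,0,0,0,0,3],[0.42,4.6,0,0,0,0,3],[0.42,4.6,0,0,0,0,3],[0.42,4.6,0,0,0,0,3],[0.42,4.6,0,0,0,0,3],[0.42,4.6,0.1,0,0,0,3],[0.42,4.6,0.2,0,0,0,3],[0.3,3.2,0.2,0,0,0,3],[0.13,1.86,0.2,0,0,0,3],[0,0,0,0,0,0,3],[0,0,0,0,0,0,3]]]}}

```text
clock: 19.1
tool_pos: [0.6089, -0.0363, 0.1544]
tcp_rot: [[0.999, 0.039, -0.003], [0.039, -0.999, 0.0], [-0.003, -0.0, -1.0]]
force: [0.0, 0.3, -2.5]
opening: 0.0378
grasp_force: 60.9
```

```bash
python3 - <<'E'
from h import *
go(.611,-.0352,.1,2.3)
for n in('top','scene'): c=snap(n,n+'6')
c=load('scene6'); cv2.imwrite('pics/s6.png',cv2.resize(c['img'][140:240,170:300,::-1],None,fx=5,fy=5,interpolation=cv2.INTER_CUBIC))
E
```

```text
turn -0.0 shift cm [ 0.22 -0.1   5.44] tcp [ 0.6089 -0.0363  0.1544] psi 2.3 tilt [-0.17  0.02] F [ 0.   0.3 -2.5] open 0.0378 grip 60.9 t 19.1
```

View pics/s6.png

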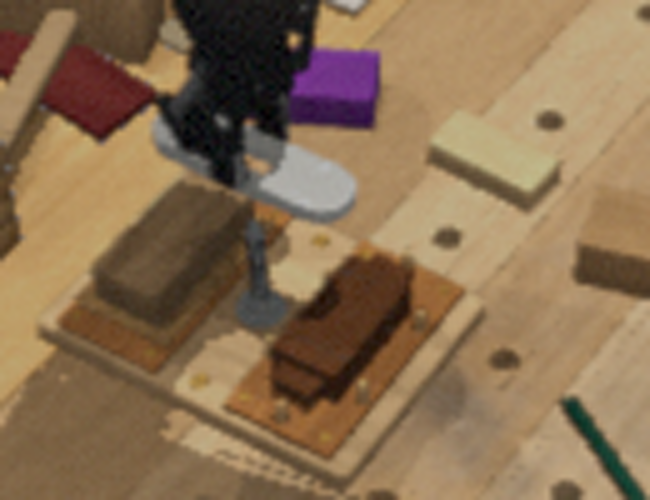

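The strap hangs level, ends (155,130) and (355,195), slot near (262,160), stud tip at (253,222). I'll check the relative offset by rays.

```bash
python3 - <<'E'
from h import *
c=load('scene6'); g=lambda u,v,z: ray(c,170+u/5-.4,140+v/5-.4,z).round(4)
print('ends',g(155,130,.157),g(355,192,.157),'slot',g(262,160,.1615),'tip',g(253,222,.102))
E
```

```text
ends [ 0.6752 -0.0235  0.157 ] [ 0.5442 -0.0493  0.157 ] slot [ 0.6031 -0.0362  0.1615] tip [ 0.6129 -0.0345  0.102 ]
```

Emit:
{"op": "jog_arm", "data": {"series": [[[0.3,-0.1,2.5,0,0,0,3],[0,0,2,0,0,0,3],[0,0,1,0,0,0,3],[0,0,0.5,0,0,0,3],[0,0,0,0,0,0,3]]]}}

```text
clock: 19.7
tool_pos: [0.6127, -0.0346, 0.096]
tcp_rot: [[0.999, 0.041, -0.001], [0.041, -0.999, -0.0], [-0.001, 0.0, -1.0]]
force: [0.5, -0.8, -2.6]
opening: 0.0377
grasp_force: 60.9
```

Emit:
{"op": "jog_arm", "data": {"series": [[[0,0,0.5,0,0,0,3],[0,0,0.5,0,0,0,3],[0,0,0,0,0,0,3]]]}}

```text
clock: 20.0
tool_pos: [0.6124, -0.035, 0.0857]
tcp_rot: [[0.999, 0.04, -0.001], [0.04, -0.999, 0.0], [-0.001, -0.0, -1.0]]
force: [-0.5, 0.3, -1.0]
opening: 0.038
grasp_force: 60.9
```

Emit:
{"op": "jog_arm", "data": {"series": [[[0,0,1,0,0,0,3],[0,0,0.8,0,0,0,3],[0,0,0.4,0,0,0,3],[0,0,0,0,0,0,3],[0,0,0.1,0,0,0,3],[0,0,0.1,0,0,0,3],[0,0,0,0,0,0,3]]]}}

```text
clock: 20.7
tool_pos: [0.6128, -0.035, 0.0623]
tcp_rot: [[0.999, 0.041, 0.0], [0.041, -0.999, 0.0], [0.0, -0.0, -1.0]]
force: [-0.3, 0.1, -1.6]
opening: 0.0381
grasp_force: 60.9
```

Emit:
{"op": "jog_arm", "data": {"series": [[[0,0,0.15,0,0,0,3],[0,0,0.1,0,0,0,3],[0,0,0,0,0,0,3]]]}}

```text
clock: 21.0
tool_pos: [0.613, -0.035, 0.0607]
tcp_rot: [[0.999, 0.041, 0.001], [0.041, -0.999, -0.0], [0.001, 0.0, -1.0]]
force: [-2.1, 1.4, 4.4]
opening: 0.0378
grasp_force: 61.6
```

Emit:
{"op": "jog_arm", "data": {"series": [[[0,0,0,0,0,0,6],[0,0,0,0,0,0,6],[0,0,0,0,0,0,6],[0,0,-2,0,0,0,6],[0,0,-4,0,0,0,6],[0,0,-4,0,0,0,6],[0,0,0,0,0,0,6],[0,0,0,0,0,0,6]]]}}

```text
clock: 21.8
tool_pos: [0.6134, -0.0349, 0.1607]
tcp_rot: [[0.999, 0.04, 0.003], [0.04, -0.999, 0.001], [0.003, -0.001, -1.0]]
force: [0.4, 0.6, -0.7]
opening: 0.0602
grasp_force: 0.0
```

```bash
python3 - <<'E'
from h import *
go(.4535,.189,.06,2.3)
E
```

```text
turn 0.0 shift cm [-15.08 -23.01  10.07] tcp [ 0.6134 -0.0349  0.1607] psi 2.3 tilt [0.15 0.04] F [ 0.4  0.6 -0.7] open 0.0602 grip 0.0 t 21.8
```

Emit:
{"op": "jog_arm", "data": {"series": [[[-2.5,-3.83,0,0,0,0,6],[-2.5,-3.83,0,0,0,0,6],[-2.5,-3.83,0,0,0,0,6],[-2.5,-3.83,1,0,0,0,6],[-2.5,-3.83,2,0,0,0,6],[-2.6,-3.86,2,0,0,0,6],[0,0,3,0,0,0,6],[0,0,2,0,0,0,6],[0,0,0,0,0,0,6],[0,0,0,0,0,0,6]]]}}

```text
clock: 22.8
tool_pos: [0.4527, 0.1878, 0.0596]
tcp_rot: [[0.999, 0.041, -0.001], [0.041, -0.999, -0.001], [-0.001, 0.001, -1.0]]
force: [-0.0, 0.8, -0.6]
opening: 0.0601
grasp_force: 0.0
```

```bash
python3 - <<'E'
from h import *
go(.4535,.189,.002,2.3)
for n in('top','scene'):
    c=snap(n,n+'7'); P=cloud(c); z=P[...,2]
    m=(np.hypot(P[...,0]-.611,P[...,1]+.035)<.09)&(z>.064)&(z<.074); s=cv2.minAreaRect(P[m][:,:2].astype(np.float32)) if m.sum()>4 else 0; print(n,m.sum(),s)
    m=(np.hypot(P[...,0]-.611,P[...,1]+.035)<.03)&(z>.078)&(z<.11); print('stud',m.sum(),P[m].mean(0),P[m].min(0),P[m].max(0))
E
```

```text
turn 0.0 shift cm [ 0.08 -0.11  5.76] tcp [0.4527 0.1878 0.0596] psi 2.3 tilt [-0.06 -0.08] F [-0.   0.8 -0.6] open 0.0601 grip 0.0 t 22.8
top 254 ((0.6123616099357605, -0.026107408106327057), (0.15864738821983337, 0.06387937068939209), 5.277263164520264)
stud 8 [ 0.60979195 -0.03781199  0.09498044] [ 0.60434817 -0.04189867  0.08891021] [ 0.61597714 -0.03361225  0.10538477]
scene 8 ((0.5791463851928711, -0.053215108811855316), (0.00636843079701066, 0.012930357828736305), 36.026302337646484)<stdin>:6: RuntimeWarning: Mean of empty slice.
  ret = um.true_divide(
Traceback (most recent call last):
ValueError: zero-size array to reduction operation minimum which has no identity
```

Emit:
{"op": "jog_arm", "data": {"series": [[[0.08,-0.1,3,0,0,0,6],[0,0,1.8,0,0,0,6],[0,0,1,0,0,0,6],[0,0,0,0,0,0,6],[0,0,0,0,0,0,2.8],[0,0,0,0,0,0,2.8],[0,0,0,0,0,0,2.8],[0,0,0,0,0,0,2.8],[0,0,0,0,0,0,2.8]]]}}

```text
clock: 23.8
tool_pos: [0.4546, 0.1899, 0.0038]
tcp_rot: [[0.999, 0.041, 0.003], [0.041, -0.999, 0.001], [0.003, -0.001, -1.0]]
force: [-0.2, -0.5, 5.7]
opening: 0.0326
grasp_force: 58.9
```

Emit:
{"op": "jog_arm", "data": {"series": [[[0,0,-2,0,0,0,2.8],[0,0,-4,0,0,0,2.8],[0,0,-4,0,0,0,2.8],[0,0,-4,0,0,0,2.8],[0,0,-2,0,0,0,2.8],[0,0,0,0,0,0,2.8]]]}}

```text
clock: 24.4
tool_pos: [0.4556, 0.1905, 0.1665]
tcp_rot: [[0.999, 0.041, 0.007], [0.041, -0.999, 0.005], [0.008, -0.005, -1.0]]
force: [-0.2, -0.2, -1.4]
opening: 0.0319
grasp_force: 59.7
```

```bash
python3 - <<'E'
from h import *
go(.6125,-.035,.16,2.3)
c=snap('scene','scene8'); R=np.array(c['orientation']); f=192/np.tan(np.radians(c['vfov'])/2)
d=R.T@(monitor.sense()['tool_pos']-c['xyz']); u,v=int(f*d[0]/-d[2]+c['cx']),int(f*d[1]/d[2]+c['cy']); print(u,v)
cv2.imwrite('pics/s8.png',cv2.resize(c['img'][v-30:v+30,u-40:u+40,::-1],None,fx=8,fy=8,interpolation=cv2.INTER_CUBIC))
E
```

```text
turn 0.0 shift cm [14.77 23.16  0.65] tcp [0.4556 0.1905 0.1665] psi 2.3 tilt [0.43 0.29] F [-0.2 -0.2 -1.4] open 0.0319 grip 59.7 t 24.4
215 245
```

View pics/s8.png

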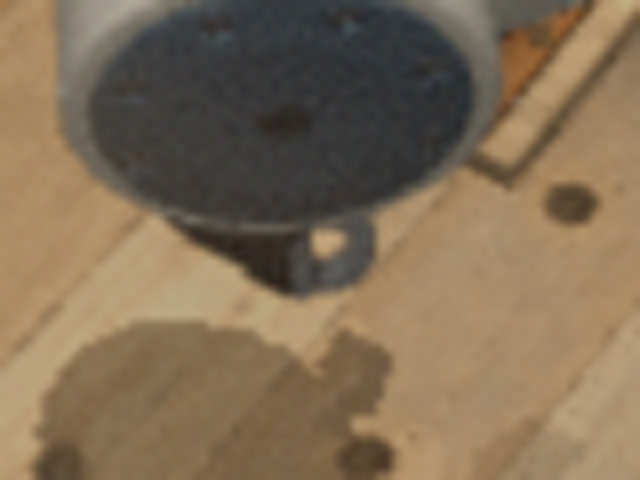

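The washer is held flat; its bore at (328,240) is within about 1.5 mm of the TCP projection (320,240). Moving over the stud.

Emit:
{"op": "jog_arm", "data": {"series": [[[2.5,3.9,0,0,0,0,2.8],[2.5,3.9,0,0,0,0,2.8],[2.5,3.9,0,0,0,0,2.8],[2.5,3.9,0,0,0,0,2.8],[2.5,3.9,0.1,0,0,0,2.8],[1.5,2.4,0.2,0,0,0,2.8],[0.8,1.26,0.3,0,0,0,2.8],[0,0,1,0,0,0,2.8],[0,0,0,0,0,0,2.8],[0,0,0,0,0,0,2.8]]]}}

```text
clock: 25.45
tool_pos: [0.6101, -0.0351, 0.1455]
tcp_rot: [[0.999, 0.042, -0.001], [0.042, -0.999, -0.0], [-0.001, -0.0, -1.0]]
force: [0.1, 0.4, -0.6]
opening: 0.0325
grasp_force: 59.7
```

```bash
python3 - <<'E'
from h import *
go(.613,-.0352,.105,2.3)
c=snap('scene','scene9'); cv2.imwrite('pics/s9.png',cv2.resize(c['img'][150:215,180:265,::-1],None,fx=8,fy=8,interpolation=cv2.INTER_CUBIC))
E
```

```text
turn 0.1 shift cm [0.29 0.02 4.05] tcp [ 0.6101 -0.0351  0.1455] psi 2.4 tilt [-0.08 -0.  ] F [ 0.1  0.4 -0.6] open 0.0325 grip 59.7 t 25.4
```

View pics/s9.png

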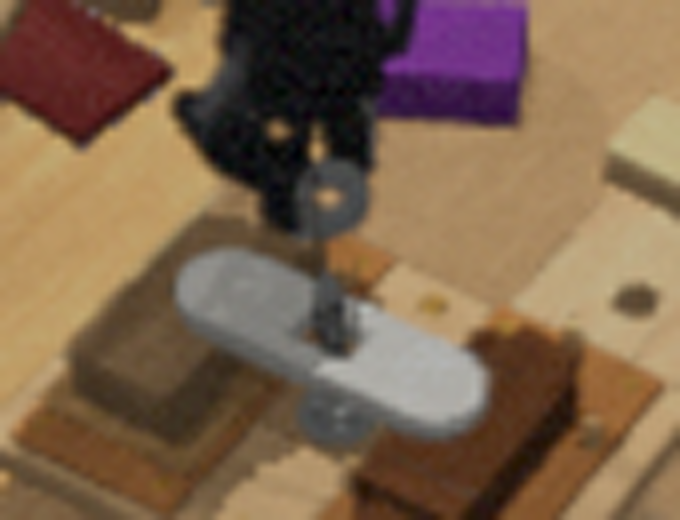

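The strap bridges rail and offcut. The washer bore is at (330,197), stud tip near (327,283).

```bash
python3 - <<'E'
from h import *
c=load('scene9'); g=lambda u,v,z: ray(c,180+u/8-.44,150+v/8-.44,z).round(4)
print('washer',g(330,198,.147),'tip',g(327,281,.102),'strapends',g(178,275,.068),g(488,390,.068))
P=cloud(c); z=P[...,2]; q=P[(np.hypot(P[...,0]-.605,P[...,1]+.035)<.035)&(z>.13)&(z<.156)]
v,u=np.where((np.hypot(P[...,0]-.605,P[...,1]+.035)<.04)&(z>.135)&(z<.156)&(c['img'].min(2)>55)); print(len(u),P[v,u].mean(0),P[v,u].min(0),P[v,u].max(0))
E
```

```text
washer [ 0.6083 -0.0359  0.147 ] tip [ 0.6106 -0.0326  0.102 ] strapends [ 0.6824 -0.0256  0.068 ] [ 0.5444 -0.0454  0.068 ]
54 [ 0.60415822 -0.03526106  0.14973538] [ 0.59206905 -0.05086177  0.1395966 ] [ 0.62251131 -0.01211136  0.15559105]
```

Emit:
{"op": "jog_arm", "data": {"series": [[[0.45,-0.18,2,0,0,0,2.8],[0,0,1.5,0,0,0,2.8],[0,0,0.6,0,0,0,2.8],[0,0,0.4,0,0,0,2.8],[0,0,0,0,0,0,2.8]]]}}

```text
clock: 26.0
tool_pos: [0.6153, -0.0338, 0.1013]
tcp_rot: [[0.999, 0.041, 0.0], [0.041, -0.999, -0.0], [0.0, 0.0, -1.0]]
force: [0.8, -0.1, 0.5]
opening: 0.0322
grasp_force: 59.7
```

Emit:
{"op": "jog_arm", "data": {"series": [[[0,0,0.5,0,0,0,2.8],[0,0,0.5,0,0,0,2.8],[0,0,0,0,0,0,2.8]]]}}

```text
clock: 26.3
tool_pos: [0.6145, -0.0344, 0.0902]
tcp_rot: [[0.999, 0.04, -0.002], [0.04, -0.999, -0.0], [-0.002, 0.0, -1.0]]
force: [-1.5, -1.0, -1.1]
opening: 0.0321
grasp_force: 59.7
```

Emit:
{"op": "jog_arm", "data": {"series": [[[0,0,0.6,0,0,0,2.8],[0,0,0.6,0,0,0,2.8],[0,0,0.3,0,0,0,2.8],[0,0,0,0,0,0,2.8],[0,0,0.1,0,0,0,2.8],[0,0,0,0,0,0,2.8]]]}}

```text
clock: 26.9
tool_pos: [0.6147, -0.0344, 0.0747]
tcp_rot: [[0.999, 0.04, -0.002], [0.04, -0.999, -0.0], [-0.002, 0.0, -1.0]]
force: [-5.0, -2.9, 0.9]
opening: 0.0326
grasp_force: 59.9
```

Emit:
{"op": "jog_arm", "data": {"series": [[[-0.1,0.07,0.1,0,0,0,2.8],[0,0,0.1,0,0,0,2.8],[0,0,0,0,0,0,2.8],[0,0,0,0,0,0,5],[0,0,0,0,0,0,5],[0,0,0,0,0,0,5],[0,0,-1.5,0,0,0,6],[0,0,-3,0,0,0,6],[0,0,-3,0,0,0,6],[0,0,-2,0,0,0,6],[0,0,0,0,0,0,6],[0,0,0,0,0,0,6]]]}}

```text
clock: 28.1
tool_pos: [0.6147, -0.0345, 0.1682]
tcp_rot: [[0.999, 0.041, 0.001], [0.041, -0.999, 0.001], [0.001, -0.001, -1.0]]
force: [0.3, 0.3, -0.1]
opening: 0.0599
grasp_force: 0.0
```

```bash
python3 - <<'E'
from h import *
go(.4335,.2875,.07,2.3)
P=cloud(load('scene0')); z=P[...,2]
for t in('top0','scene0'):
    c=load(t);P=cloud(c); m=(np.hypot(P[...,0]-.4335,P[...,1]-.2875)<.03)&(P[...,2]>.02)&(P[...,2]<.04); q=P[m]; print(t,(np.percentile(q,2,0)+np.percentile(q,98,0))/2,cv2.minEnclosingCircle(q[:,:2].astype(np.float32)))
E
```

```text
turn 0.0 shift cm [-16.81 -32.9    9.82] tcp [ 0.6147 -0.0345  0.1682] psi 2.3 tilt [0.07 0.05] F [ 0.3  0.3 -0.1] open 0.0599 grip 0.0 t 28.1
top0 [0.43281078 0.28506599 0.02965055] ((0.43282783031463623, 0.2858077585697174), 0.023302923887968063)
scene0 [0.43384179 0.29189826 0.02693571] ((0.43440577387809753, 0.2912273108959198), 0.024282963946461678)
```

Emit:
{"op": "jog_arm", "data": {"series": [[[-2.1,-4.12,0,0,0,0,7.5],[-2.1,-4.12,0,0,0,0,7.5],[-2.1,-4.12,0,0,0,0,7.5],[-2.1,-4.12,0,0,0,0,7.5],[-2.1,-4.12,1,0,0,0,7.5],[-2.1,-4.12,2,0,0,0,7.5],[-2.1,-4.12,2,0,0,0,7.5],[-2.1,-4.12,2,0,0,0,7.5],[0,0,2,0,0,0,7.5],[0,0,0,0,0,0,7.5],[0,0,0,0,0,0,7.5]]]}}

```text
clock: 29.2
tool_pos: [0.4336, 0.2862, 0.078]
tcp_rot: [[0.999, 0.041, -0.001], [0.041, -0.999, -0.002], [-0.001, 0.002, -1.0]]
force: [-0.3, 0.0, 0.2]
opening: 0.0747
grasp_force: 0.0
```

```bash
python3 - <<'E'
from h import *
go(.4338,.288,.006,2.3)
c=snap('top','top10'); P=cloud(c)
cv2.imwrite('pics/t10.png',cv2.resize(c['img'][135:200,205:270,::-1],None,fx=9,fy=9,interpolation=cv2.INTER_CUBIC))
m=(np.hypot(P[...,0]-.611,P[...,1]+.035)<.03)&(P[...,2]>.0735)&(P[...,2]<.086); print(m.sum(),np.median(P[m],0),cv2.minEnclosingCircle(P[m][:,:2].astype(np.float32)))
E
```

```text
turn 0.0 shift cm [ 0.03 -0.18  7.2 ] tcp [0.4336 0.2862 0.078 ] psi 2.3 tilt [-0.05 -0.09] F [-0.3  0.   0.2] open 0.0747 grip 0.0 t 29.2
46 [ 0.60982981 -0.0369909   0.07763318] ((0.6142141222953796, -0.041049227118492126), 0.022427398711442947)
```

View pics/t10.png

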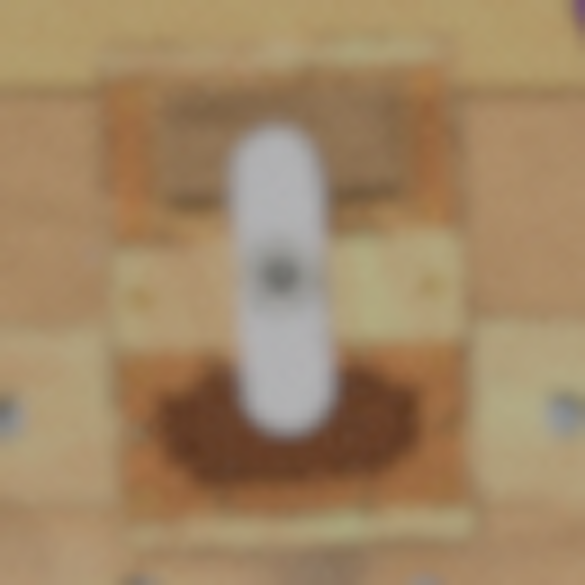

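The strap spans (275,122)–(290,437), bearing on both blocks. Washer is on the stud at (280,277) with its top at 78 mm. Now the knob.

Emit:
{"op": "jog_arm", "data": {"series": [[[0.03,-0.18,3,0,0,0,7.5],[0,0,2.5,0,0,0,7.5],[0,0,1.6,0,0,0,7.5],[0,0,0,0,0,0,7.5],[0,0,0,0,0,0,3.8],[0,0,0,0,0,0,3.8],[0,0,0,0,0,0,3.8],[0,0,0,0,0,0,3.8],[0,0,0,0,0,0,3.8]]], "force": 40}}

```text
clock: 30.15
tool_pos: [0.4351, 0.2891, 0.0094]
tcp_rot: [[0.999, 0.041, 0.003], [0.041, -0.999, 0.002], [0.003, -0.002, -1.0]]
force: [-0.8, -1.7, 5.5]
opening: 0.0443
grasp_force: 40.5
```

Emit:
{"op": "jog_arm", "data": {"series": [[[0,0,-2,0,0,0,3.8],[0,0,-4,0,0,0,3.8],[0,0,-4,0,0,0,3.8],[0,0,-4,0,0,0,3.8],[0,0,-2,0,0,0,3.8],[0,0,0,0,0,0,3.8],[0,0,0,0,0,0,3.8]]]}}

```text
clock: 30.85
tool_pos: [0.4338, 0.2887, 0.1679]
tcp_rot: [[0.999, 0.04, 0.0], [0.04, -0.999, 0.002], [0.001, -0.002, -1.0]]
force: [-0.4, 0.5, -1.2]
opening: 0.0448
grasp_force: 41.1
```

```bash
python3 - <<'E'
from h import *
go(.6125,-.035,.15,2.3)
E
```

```text
turn 0.0 shift cm [16.56 33.06  1.79] tcp [0.4338 0.2887 0.1679] psi 2.3 tilt [0.03 0.09] F [-0.4  0.5 -1.2] open 0.0448 grip 41.1 t 30.9
```

Emit:
{"op": "jog_arm", "data": {"series": [[[2.1,4.2,0,0,0,0,3.8],[2.1,4.2,0,0,0,0,3.8],[2.1,4.2,0,0,0,0,3.8],[2.1,4.2,0,0,0,0,3.8],[2.1,4.2,0,0,0,0,3.8],[2.1,4.2,0,0,0,0,3.8],[2.1,4.2,0.4,0,0,0,3.8],[1.3,2.5,0.4,0,0,0,3.8],[0.6,1.16,1,0,0,0,3.8],[0,0,0,0,0,0,3.8],[0,0,0,0,0,0,3.8]]]}}

```text
clock: 31.95
tool_pos: [0.6123, -0.0345, 0.1482]
tcp_rot: [[0.999, 0.041, -0.002], [0.041, -0.999, 0.0], [-0.002, -0.0, -1.0]]
force: [-0.9, 0.7, -0.6]
opening: 0.0449
grasp_force: 41.2
```

```bash
python3 - <<'E'
from h import *
go(.613,-.035,.11,2.3)
c=snap('scene','scene11'); cv2.imwrite('pics/s11.png',cv2.resize(c['img'][150:215,180:265,::-1],None,fx=8,fy=8,interpolation=cv2.INTER_CUBIC))
E
```

```text
turn 0.0 shift cm [0.07 0.05 3.82] tcp [ 0.6123 -0.0345  0.1482] psi 2.3 tilt [-0.14  0.  ] F [-0.9  0.7 -0.6] open 0.0449 grip 41.2 t 31.9
```

View pics/s11.png

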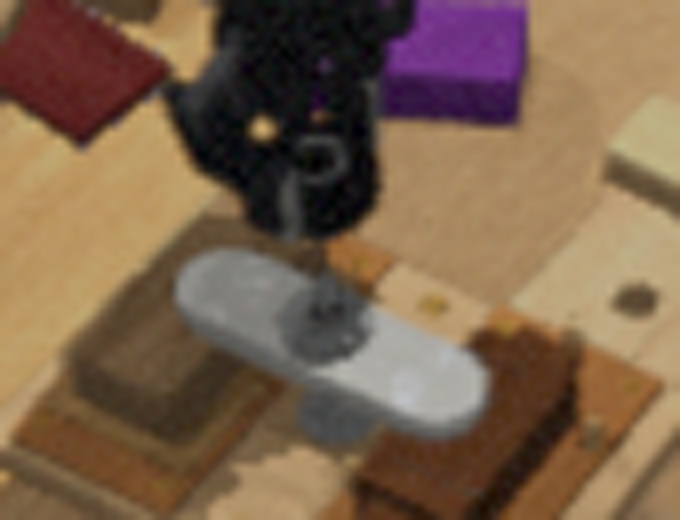

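Knob bore ring is at (320,160), washer on the strap at (325,322).

```bash
python3 - <<'E'
from h import *
c=load('scene11'); g=lambda u,v,z: ray(c,180+u/8-.44,150+v/8-.44,z).round(4)
print('knob',g(320,160,.167),'washer',g(325,320,.078),'tip',g(324,278,.102))
E
```

```text
knob [ 0.6108 -0.0348  0.167 ] washer [ 0.6132 -0.0324  0.078 ] tip [ 0.6125 -0.0332  0.102 ]
```

Emit:
{"op": "jog_arm", "data": {"series": [[[0.15,-0.05,2,0,0,0,3.8],[0,0,1.5,0,0,0,3.8],[0,0,0.4,0,0,0,3.8],[0,0,0.4,0,0,0,3.8],[0,0,0,0,0,0,3.8]]]}}

```text
clock: 32.5
tool_pos: [0.6147, -0.0339, 0.1069]
tcp_rot: [[0.999, 0.042, 0.001], [0.042, -0.999, -0.0], [0.001, 0.0, -1.0]]
force: [-0.7, 0.5, -1.5]
opening: 0.0448
grasp_force: 41.2
```

Emit:
{"op": "jog_arm", "data": {"series": [[[0,0,0.5,0,0,0,3.8],[0,0,0.4,0,0,0,3.8],[0,0,0,0,0,0,3.8]]]}}

```text
clock: 32.8
tool_pos: [0.6143, -0.0344, 0.0968]
tcp_rot: [[0.999, 0.04, -0.001], [0.04, -0.999, 0.0], [-0.001, -0.0, -1.0]]
force: [0.4, -0.7, -1.1]
opening: 0.0449
grasp_force: 41.2
```

Emit:
{"op": "jog_arm", "data": {"series": [[[0,0,0.5,0,0,0,3.8],[0,0,0.3,0,0,0,3.8],[0,0,0,0,0,0,3.8],[0,0,0.1,0,0,0,3.8],[0,0,0,0,0,0,3.8]]]}}

```text
clock: 33.3
tool_pos: [0.6147, -0.0345, 0.0884]
tcp_rot: [[0.999, 0.041, 0.0], [0.041, -0.999, 0.0], [0.0, -0.0, -1.0]]
force: [0.5, -0.8, -0.3]
opening: 0.045
grasp_force: 41.2
```

Emit:
{"op": "jog_arm", "data": {"series": [[[0,0,0.1,0,0,0,3.8],[0,0,0.05,0,0,0,3.8],[0,0,0,0,0,0,3.8]]]}}

```text
clock: 33.6
tool_pos: [0.6149, -0.0345, 0.0875]
tcp_rot: [[0.999, 0.041, 0.001], [0.041, -0.999, -0.0], [0.001, 0.0, -1.0]]
force: [-1.0, 0.3, 2.7]
opening: 0.045
grasp_force: 41.5
```

Seated. Release, rise, and back away for the last look.

Emit:
{"op": "jog_arm", "data": {"series": [[[0,0,0,0,0,0,6.2],[0,0,0,0,0,0,6.2],[0,0,0,0,0,0,6.2],[0,0,-1.5,0,0,0,6.2],[0,0,-3,0,0,0,6.2],[0,0,-3,0,0,0,6.2],[0,0,-3,0,0,0,6.2],[-2,-4,0,0,0,0,6.2],[-2,-4,0,0,0,0,6.2],[-2,-4,0,0,0,0,6.2],[-2,-4,0,0,0,0,6.2],[-2,-4,0,0,0,0,6.2]]]}}

```text
clock: 34.8
tool_pos: [0.5055, 0.1626, 0.192]
tcp_rot: [[0.999, 0.04, 0.0], [0.04, -0.999, 0.0], [0.0, -0.0, -1.0]]
force: [1.6, -0.2, 0.2]
opening: 0.062
grasp_force: 0.0
```

Emit:
{"op": "jog_arm", "data": {"series": [[[-2,-4,0,0,0,0,6.2],[-2,-4,0,0,0,0,6.2],[-2,-4,0,0,0,0,6.2],[0,0,0,0,0,0,6.2],[0,0,0,0,0,0,6.2],[0,0,0,0,0,0,6.2]]]}}

```text
clock: 35.4
tool_pos: [0.442, 0.2783, 0.1919]
tcp_rot: [[0.999, 0.04, -0.0], [0.04, -0.999, -0.0], [-0.0, 0.0, -1.0]]
force: [-0.6, -0.5, -0.3]
opening: 0.0621
grasp_force: 0.0
```

```bash
python3 - <<'E'
from h import *
a=snap('top','top12'); b=snap('scene','scene12'); P=cloud(a); z=P[...,2]
im=[cv2.resize(x,(400,400),interpolation=cv2.INTER_CUBIC) for x in(a['img'][135:200,205:270,::-1],b['img'][145:230,180:265,::-1])]
cv2.imwrite('pics/end.png',np.hstack(im))
w=(np.hypot(P[...,0]-.6115,P[...,1]+.0375)<.016); print('knob top',np.percentile(z[w],[10,50,90]).round(4))
go(.6,0,.2,2.3)
E
```

```text
knob top [0.0928 0.105  0.1092]
turn -0.1 shift cm [14.64 28.39 -0.81] tcp [0.4423 0.2778 0.1919] psi 2.2 tilt [ 0.   -0.01] F [ 0.5  0.6 -0.6] open 0.0621 grip 0.0 t 35.5
```

View pics/end.png

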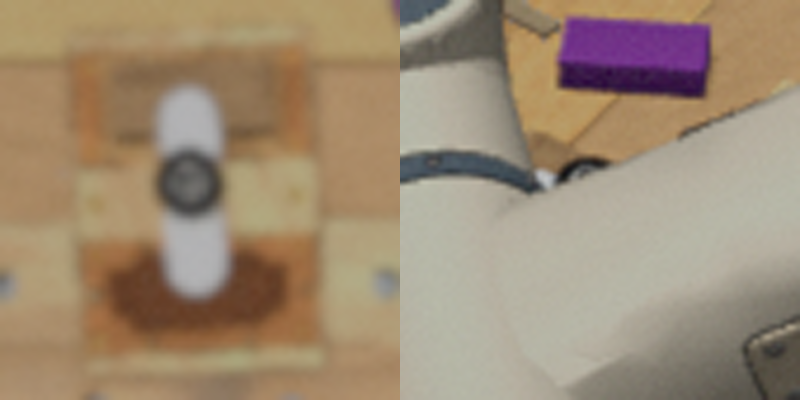

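The top view shows the knob (190,182) on the strap over the stud, its top at about 106 mm as it should be. The strap (160–230, 85–298) lies on rail and offcut. Handing in.

```bash
python3 -c "
from bench import ctrl
print(ctrl.job_done())"
```

```text
the job is handed in; nothing more can be done
None
```

The hold-down is set up and handed in at about 35 s: rail, 30 mm offcut, strap, washer and knob were placed in the order asked, with the other two offcuts left alone; the final top view and depth readings looked right, though the arm blocked the scene camera for that last look.

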